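Shim the short foot of a rocking balance

ROBOT

A 6-joint arm with a two-finger parallel gripper is mounted at the origin on a cart in front of the work surface, level with it; the furniture and walls round the work are solid. World frame = base frame: x ahead of the robot, y to its left, z up, the work surface at z = 0. Lengths are in m, angles in rad, forces in N, time in s.
With the tool pointing down it reaches from about 0.35 to 1 m from the base axis. Payload 7.1 kg.
Tool frame: the origin (TCP) lies between the finger pads; the fingertips stand 22 mm ahead of it and the grasp point (between the pads) lies 3 mm ahead of it; x points along the fingers, y is the direction in which the jaws open and shut, and the axes are right-handed (so a half turn about x gives the same grasp; the last joint's range is limited). The gripper opens to 85 mm and grips with 20 to 120 N. Pads are 22 mm wide; open, the fingers measure 114 mm over their backs; the gripper's body (76 mm by 85 mm) begins 54 mm behind the grasp point. The pads swing forward as they close: fully open they stand 13 mm farther back than shut.
Start: joints at [-1.283, 0.423, 1.63, -0, 1.089, -0.019], TCP at [0.189, -0.596, 0.253] pointing down, gripper open.
Joint ranges: [-3, 3], [-0.9, 2.11], [0.09, 2.58], [-1.31, 4.45], [0.11, 2.69], [-2.54, 2.54]. Speed limits (rad/s): [2.39, 2.39, 3.01, 3.14, 3.14, 3.14].

INTERFACE

Orientations are given as a rotation vector (axis times angle).
In Python, from rig import manip gives the robot as it stands. The module is installed in compiled form; this text tells all that it offers. Calls block until the motion is done:
- manip.move_to(position, orientation): joint-space move of the TCP to a pose.
- manip.servo_line(position, orientation=None, rate=0.15): straight line of the TCP; orientation=None keeps the orientation; rate is the mean speed in m/s.
- manip.set_joints(angles): joint-space move.
- manip.command_gripper(opening, f_grip=None): finger opening in m; f_grip is the grip in N (None keeps the last); returns when the fingers have stopped.
- manip.hold(seconds).
- manip.solve_ik(position, orientation): joint angles nearest the present ones, or None.
- manip.camera(name): name is "scene" or "top"; returns a dict with "image" (420x560x3 uint8, red, green, blue), "fx", "fy", "cx", "cy" (pixels), "cam_to_world" (4x4, takes a point from camera to world coordinates). Camera axes: x right, y down, z forward; pixel columns grow to the right and rows downward; lengths in m; the calibration is good to about 2 mm. A picture is of the moment at which its call begins. There is no depth.
A pose or a line that the arm cannot do raises manip.IKError and nothing moves.
- manip.sign_off(): hands the job in, once; it reports no verdict.
Readings, each from a call of its own:
- manip.get_time(): time.
- manip.get_joint_positions(): joint angles.
- manip.get_joint_vel(): joint speeds.
- manip.get_tau(): joint torques, N m.
- manip.get_position(): TCP position.
- manip.get_ee_rot(): TCP orientation.
- manip.get_contact_force(): force on the tool from outside, world axes, zero at the start.
- manip.get_torque(): the same for the moment, N m.
- manip.get_width(): finger opening in m.
Only numpy, scipy, OpenCV 4.12 (cv2) and the standard library are available. Lean on these libraries where they do the work, as an engineer would, in place of code of your own. Each camera call takes 0.05 s, during which the arm holds its last target.

TASK

The laboratory balance leans and rocks because its front-left foot is too short. With the fingers, push the white wedge along the worktop, thin end first, under that foot until the balance stands level, then press down on top of the casing at its rear-right corner to check that it no longer rocks, and let go. Only push and press: lift nothing, do not shove the balance out of its place, and leave the cup, tape and carton alone.

Things in the scene. Friction and masses are not known exactly. Their poses are not given: they have to be found in the camera images.
- balance: loose top-pan laboratory balance, 2.6 kg. White casing 200 (x) x 180 (y) mm, 22 to 52 mm above the origin; steel pan of radius 52 mm at x = +22, its top 62 mm up. Origin: centre of the footprint, on the worktop when level; -x is its front (keypad, display), +y its left, z up. Four domed rubber feet, 24 mm wide, at x = +-82, y = +-72 mm; it starts leaning 0.07 rad towards the front-left one
- short_foot (a point): centre of the underside of the front-left foot, 8 mm shorter than the others: 8 mm above the worktop when the balance is level, on it while it leans (the weight lies towards this foot; it rocks about the line through the front-right and rear-left feet). Pushing the wedge under it takes about 5 to 15 N. Axes as the balance
- check_corner (a point): point on top of the casing to press, near the rear-right corner, diagonally opposite the short foot: 70 mm to the rear and 65 mm to the right of the balance's origin, 52 mm up; free of the pan. Axes as the balance
- wedge: loose white plastic wedge, 40 (x) x 120 (y) mm, 80 g, flat on the worktop left of the balance. Origin: centre of its underside. Its thin end points to its own -y, towards the short foot: ramp from y = -60 (1 mm thick) to y = -5 (8 mm), flat land 8 mm high to y = +25, tail block 20 mm high to the upright rear face at y = +60. With the foot on the flat land the balance is level
- wedge_seat (a point): centre of the wedge's flat land (8 mm up, 10 mm behind the wedge's origin towards its tail); the foot belongs here. Axes as the wedge
- wedge_tail (a point): centre of the wedge's upright rear face (40 mm wide, 20 mm high), 10 mm above the worktop; the fingers push here towards the wedge's own -y. Axes as the wedge
- specimen_cup: capped specimen cup, 52 x 52 x 57 mm, standing to the left of the balance's rear; origin at the centre of its underside; leave it alone
- tape: roll of brown tape, 93 x 91 x 48 mm, lying behind the balance; origin at the centre of its underside; leave it alone
- carton: small white and green carton, 60 x 80 x 30 mm, close behind and left of the balance (not the blue and white one at the wall); origin at the centre of its underside; leave it alone
Things that resemble listed ones, but are neither listed nor needed, are in the scene too. Of the things shaped like the wedge, the white one is meant.

How it is judged:
On the way, in this order (a step that is already met when the one before it is completed fails the run):
1. the wedge carries the short foot and the balance is level, the fingers not touching the balance (angle between balance's own z axis and vertical below 0.012 rad and contact force between wedge and balance above 0.7 N and contact force between the fingers and balance below 0.5 N), for 0.3 s.
2. the fingers press on the rear-right quarter of the casing with at least 3 N and the balance stays level (contact force between the fingers and balance above 3 N and x of the grasp point in the frame of balance above 0.02 m and y of the grasp point in the frame of balance below -0.02 m and z of the grasp point in the frame of balance above 0.055 m and angle between balance's own z axis and vertical below 0.012 rad), for 0.15 s.
At the end, for the whole second after the job is handed in: the balance stands level within 0.012 rad (0.7 degrees) with its short foot carried by the wedge (more than 0.7 N between them), the middle of the wedge's flat land within 32 mm of the foot, the wedge flat within 0.05 rad, the balance within 30 mm of where it stood, everything at rest (angle between balance's own z axis and vertical below 0.012 rad and contact force between wedge and balance above 0.7 N and horizontal distance between wedge_seat and short_foot below 0.032 m and angle between wedge's own z axis and vertical below 0.05 rad and distance of balance from where it was at the start of the episode below 0.03 m and linear speed of each of balance, wedge below 0.01 m/s); the robot touches nothing.
It fails at once if the wedge is lifted or tipped up (height (world z) of wedge above 0.01 m or angle between wedge's own z axis and vertical above 0.3 rad).
It fails at once if the balance is lifted, tipped or shoved more than 30 mm (height (world z) of balance above 0.012 m or angle between balance's own z axis and vertical above 0.14 rad or distance of balance from where it was at the start of the episode above 0.03 m).
It fails at once if the specimen cup, tape or carton is moved more than 20 mm (distance of any of specimen_cup, tape, carton from where it was at the start of the episode above 0.02 m).
It also fails if it takes over 64 s, if anything falls off the work surface, if the arm or the gripper's body presses on something with over 40 N, if the wrist force passes 120 N, or if a joint passes its speed limit or range.

## Working session

There is one attempt and no reset: what is moved stays moved. The work goes in short steps, each a Python script; the robot and the scene stay as the last script left them, time stands still between calls to the robot, and variables do not carry over. Pictures are saved under pics/ and viewed, and the job is handed in when it is done.

```bash
mkdir -p pics; python3 - <<'E'
from rig import manip
import cv2,numpy as np,pickle
for n in("scene","top"):
    c=manip.camera(n); cv2.imwrite(f"pics/{n}0.png",cv2.resize(c["image"][:,:,::-1],(800,600),interpolation=cv2.INTER_CUBIC)); pickle.dump(c,open(f"{n}0.pkl","wb"))
    print(n,c["fx"],c["fy"],c["cx"],c["cy"]);print(np.round(c["cam_to_world"],3))
print(manip.get_ee_rot(),manip.get_position(),manip.get_time())
E
```

```text
scene 447.63543187367543 447.63543187367543 281.6619242099817 216.80698265935024
[[-0.753 -0.319  0.576 -0.006]
 [-0.658  0.398 -0.639  0.776]
 [-0.025 -0.86  -0.509  0.601]
 [ 0.     0.     0.     1.   ]]
top 522.1311942620795 522.1311942620795 274.0191194543139 206.74697774282677
[[-0.008 -0.998  0.055  0.533]
 [-1.     0.008 -0.003  0.073]
 [ 0.003 -0.055 -0.998  1.274]
 [ 0.     0.     0.     1.   ]]
[ 2.05651943  0.31939274 -2.0568307 ] [ 0.18866384 -0.59536214  0.25262144] 0.1
```

View pics/scene0.png

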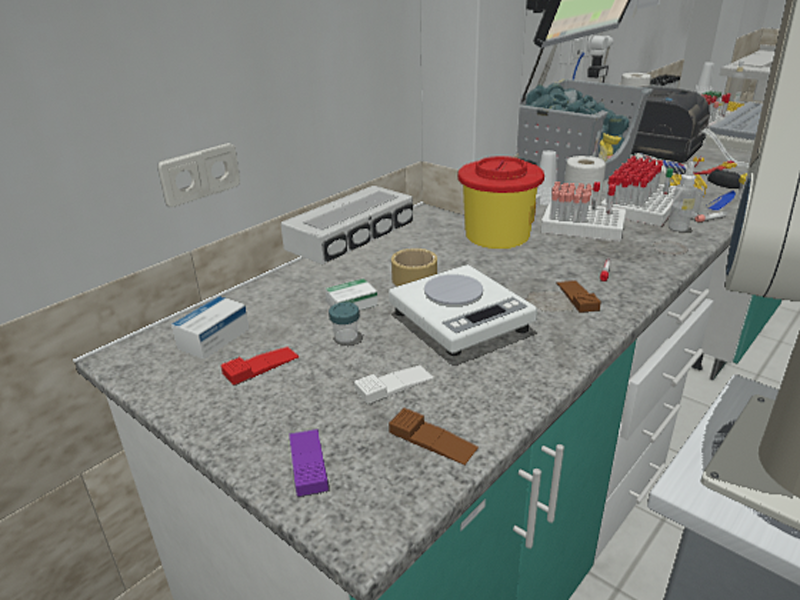

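View pics/top0.png

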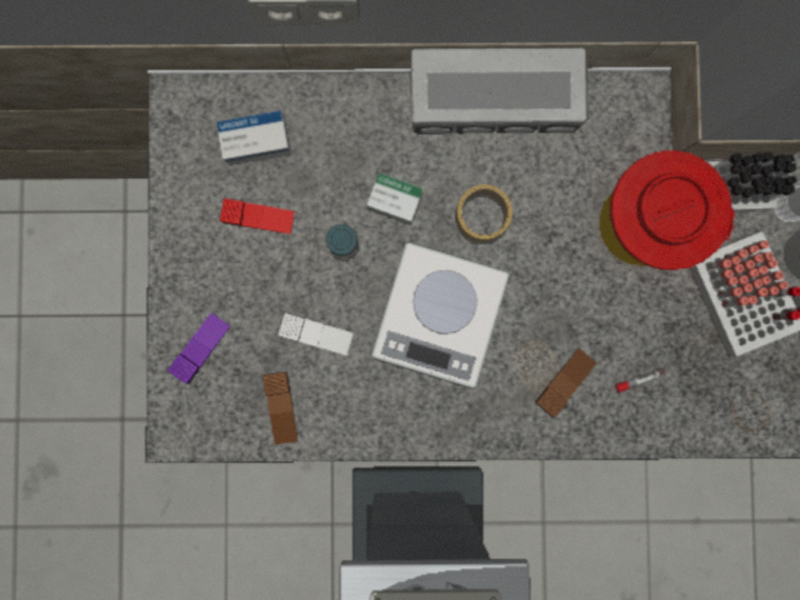

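Both views show a white wedge at top-view pixel (316,334). Lookalikes are red at (257,216), purple at (199,348), brown at (280,408) and brown at (566,382). I choose the white one, left of the balance with its thin end towards the front-left foot. Next is a close crop.

```bash
python3 - <<'E'
import cv2,pickle
for n,(x,y,w,h) in {"top":(190,165,172,112),"scene":(240,180,145,105)}.items():
    c=pickle.load(open(n+"0.pkl","rb"))["image"][y:y+h,x:x+w,::-1]
    s=4.6 if n=="top" else 5
    c=cv2.resize(c,None,fx=s,fy=s,interpolation=cv2.INTER_CUBIC);print(c.shape);cv2.imwrite(f"pics/{n}crop.png",c)
E
```

```text
(515, 791, 3)
(525, 725, 3)
```

View pics/topcrop.png

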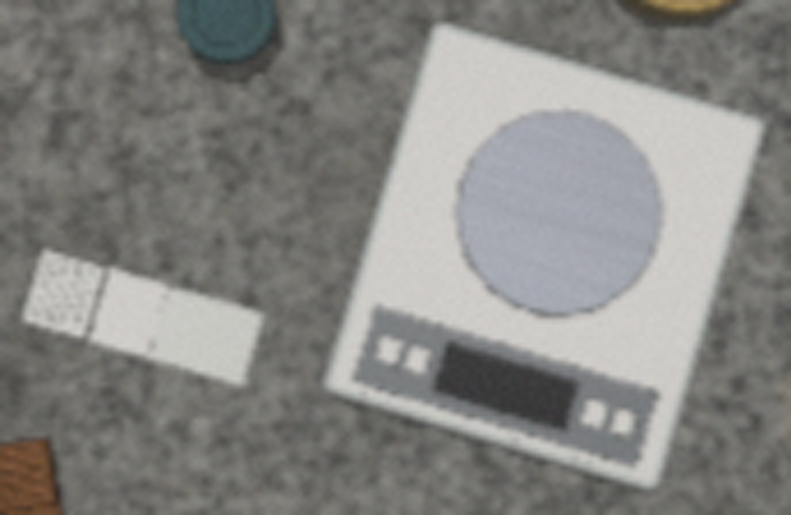

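View pics/scenecrop.png

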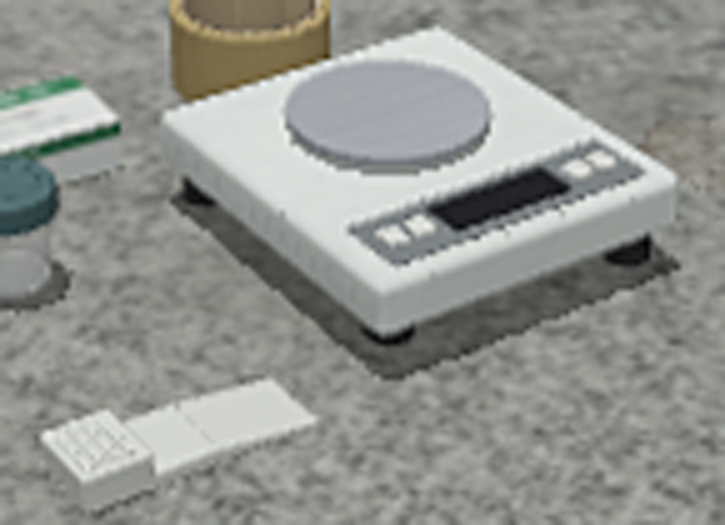

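The crop confirms the white wedge: thin end at top-crop pixels (265,315)/(245,386), tail at (43,248)/(20,322). It lies roughly in line with the front-left foot. I'll fit the poses from both cameras.

```bash
cat > h.py <<'E'
import numpy as np,pickle
from scipy.optimize import least_squares
from scipy.spatial.transform import Rotation as R
C={n:pickle.load(open(n+"0.pkl","rb")) for n in("top","scene")}
CR={"top":(190,165,4.6),"scene":(240,180,5)}
def proj(n,P):
    c=C[n];T=np.linalg.inv(c["cam_to_world"]);p=P@T[:3,:3].T+T[:3,3]
    return np.c_[p[:,0]/p[:,2]*c["fx"]+c["cx"],p[:,1]/p[:,2]*c["fy"]+c["cy"]]
def raw(n,xy,cr=None):
    x,y,s=(cr or CR)[n];return (np.array(xy,float)+.5)/s-.5+[x,y]
def Rz(a): return R.from_euler("z",a).as_matrix()
def lean(P,a):
    ax=np.array([82,72,0.]);ax/=np.linalg.norm(ax)
    o=np.array([82,72,0])/1e3
    return (P-o)@R.from_rotvec(-ax*a).as_matrix().T+o
def fit(obs,le=0,x0=(.5,.2,0)):
    def f(p,full=False):
        r=[]
        for n,(P,xy) in obs.items():
            P=lean(np.array(P)/1e3,le)@Rz(p[2]).T+[p[0],p[1],0]
            r.append((proj(n,P)-raw(n,xy)))
        return r if full else np.concatenate(r).ravel()
    s=least_squares(f,x0,loss="soft_l1");return s.x,f(s.x,True)
E
python3 - <<'E'
from h import *
np.set_printoptions(precision=4,suppress=True)
print(lean(np.array([[-.082,.072,.008]]),.07))
W={"top":([(20,-60,1),(-20,-60,1),(20,60,20),(-20,60,20)],[(265,315),(245,386),(43,248),(20,322)]),
"scene":([(20,-60,1),(-20,-60,1),(20,60,20),(-20,60,20),(20,25,20),(-20,25,20)],[(272,378),(317,420),(42,436),(85,488),(110,411),(155,460)])}
Bc=[(100,90,52),(100,-90,52),(-100,-90,52),(-100,90,52)]
B={"top":(Bc+[(22,0,62)],[(437,25),(763,123),(655,488),(328,385),(560,212)]),"scene":(Bc,[(165,118),(435,28),(675,182),(378,290)])}
for nm,o,l in(("W",W,0),("B",B,.07)):
  for k in(("top","scene"),("top",),("scene",)):
    p,r=fit({q:o[q] for q in k},l); print(nm,k,p); 
    if len(k)==2: print(r)
    if nm=="W": print(" seat",p[:2]+Rz(p[2])[:2,:2]@[0,.01]," tail",p[:2]+Rz(p[2])[:2,:2]@[0,.06])
    else:
      print(" foot",(lean(np.array([[-.082,.072,.008],[.07,-.065,.052]]),l)@Rz(p[2]).T)[:,:2]+p[:2])
E
```

```text
[[-0.0822  0.0722  0.0004]]
W ('top', 'scene') [ 0.5359  0.1978 -0.2825]
[array([[-0.143 ,  0.1467],
       [-0.3037,  0.5699],
       [-0.3319,  1.1074],
       [ 0.0136,  1.0769]]), array([[-0.5246, -0.1705],
       [ 0.4735,  0.0137],
       [-0.7917, -0.5146],
       [-0.1552, -1.391 ],
       [-0.3967, -0.9913],
       [ 0.116 , -1.5947]])]
 seat [0.5387 0.2074]  tail [0.5527 0.2554]
W ('top',) [ 0.5377  0.1973 -0.2956]
 seat [0.5406 0.2069]  tail [0.5552 0.2547]
W ('scene',) [ 0.5338  0.1995 -0.2731]
 seat [0.5365 0.2091]  tail [0.55   0.2573]
B ('top', 'scene') [ 0.5695 -0.0144 -0.3095]
[array([[-0.5395, -1.9696],
       [ 2.2828, -0.9062],
       [ 0.4619,  1.7584],
       [-1.9821,  0.9606],
       [-0.4002,  0.231 ]]), array([[-2.344 , -2.0672],
       [ 0.6415, -4.6158],
       [ 1.7192, -1.7454],
       [-0.4512,  2.5836]])]
 foot [[ 0.5132  0.0795]
 [ 0.6148 -0.094 ]]
B ('top',) [ 0.5698 -0.0147 -0.3126]
 foot [[ 0.5138  0.0793]
 [ 0.6149 -0.0945]]
B ('scene',) [ 0.5654 -0.0083 -0.3032]
 foot [[ 0.5085  0.0851]
 [ 0.6112 -0.0877]]
```

```bash
cat >> h.py <<'E'
def ori(yaw,flip):
    y=np.array([np.cos(yaw),np.sin(yaw),0])*(-1 if flip else 1);x=np.array([0,0,-1.]);z=np.cross(x,y)
    return R.from_matrix(np.c_[x,y,z]).as_rotvec()
E
python3 - <<'E'
from h import *
from rig import manip
print(proj("scene",np.array([[.5138,.0793,.0],[.5085,.085,0],[.5132,.0795,0]])),"obs",raw("scene",(390,336)))
yaw=-.285
t=np.array([.553,.2553])+.035*np.array([-np.sin(yaw),np.cos(yaw)])
for fl in(0,1):
    o=ori(yaw,fl)
    for P in([*t,.15],[*t,.026],[.526,.14,.026],[.6148,-.094,.15]): print(fl,P,manip.solve_ik(P,o))
E
```

```text
[[316.61783492 248.59088642]
 [316.94394351 250.49021571]
 [316.76987838 248.72059765]] obs [317.6 246.8]
0 [np.float64(0.5628405107953354), np.float64(0.2888881578430091), 0.15] [0.45539489 0.55998473 1.6766986  0.         0.90490933 0.74039489]
0 [np.float64(0.5628405107953354), np.float64(0.2888881578430091), 0.026] [ 4.55394888e-01  7.43620933e-01  1.70215544e+00 -4.44089210e-16
  6.95816283e-01  7.40394888e-01]
0 [0.526, 0.14, 0.026] [ 2.38264832e-01  6.66077295e-01  1.90591772e+00 -4.44089210e-16
  5.69597642e-01  5.23264832e-01]
0 [0.6148, -0.094, 0.15] [-1.70854984e-01  5.46648248e-01  1.70194782e+00 -4.44089210e-16
  8.92996585e-01  1.14145016e-01]
1 [np.float64(0.5628405107953354), np.float64(0.2888881578430091), 0.15] [ 4.55394888e-01  5.59984728e-01  1.67669860e+00 -4.44089210e-16
  9.04909331e-01 -2.40119777e+00]
1 [np.float64(0.5628405107953354), np.float64(0.2888881578430091), 0.026] [ 4.55394888e-01  7.43620933e-01  1.70215544e+00 -4.44089210e-16
  6.95816283e-01 -2.40119777e+00]
1 [0.526, 0.14, 0.026] None
1 [0.6148, -0.094, 0.15] None
```

```bash
python3 - <<'E'
from h import *
from rig import manip
import cv2
yaw=-.285;o=ori(yaw,0)
d=np.array([-np.sin(yaw),np.cos(yaw)])
t=np.array([.553,.2553])+.035*d
manip.command_gripper(0.0)
manip.move_to([*t,.25],o)
print(manip.get_time())
manip.servo_line([*t,.06],o,rate=.15)
for z in(.045,.036,.03,.027):
    manip.servo_line([*t,z],o,rate=.05); print(z,manip.get_contact_force(),manip.get_position())
print(manip.get_time(),manip.get_width())
for n in("scene","top"):
    c=manip.camera(n);x,y,w,h={"top":(150,160,200,130),"scene":(220,180,160,120)}[n]
    cv2.imwrite(f"pics/{n}1.png",cv2.resize(c["image"][y:y+h,x:x+w,::-1],None,fx=4,fy=4,interpolation=cv2.INTER_CUBIC))
E
```

```text
4.2167
0.045 [ 0.89241399  0.07757329 -0.58501622] [0.56254674 0.28871103 0.04452399]
0.036 [-0.54181232  0.33288276 -0.2754079 ] [0.56255361 0.28875637 0.03551849]
0.03 [0.261658   0.39744452 0.27756931] [0.56259775 0.28874628 0.02960699]
0.027 [-0.02560392 -0.29698719 -0.79385075] [0.56271772 0.28881489 0.02682888]
6.9333 -0.00020634760822903724
```

View pics/scene1.png

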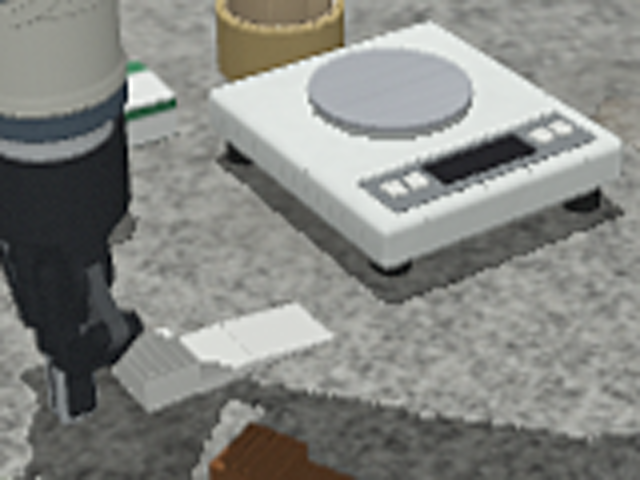

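View pics/top1.png

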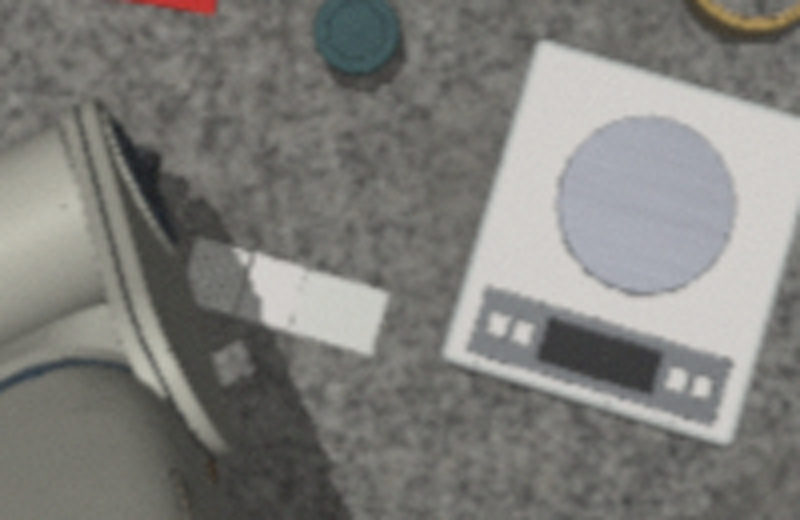

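The fingers stand upright just behind the tail (scene crop 75,400), and the wedge hasn't been touched. I'll push part of the way and log the force.

```bash
cat >> h.py <<'E'
def shots(tag):
    from rig import manip; import cv2
    for n in("scene","top"):
        c=manip.camera(n);x,y,w,h={"top":(190,165,172,112),"scene":(240,180,145,105)}[n]
        s=CR[n][2]
        cv2.imwrite(f"pics/{n}{tag}.png",cv2.resize(c["image"][y:y+h,x:x+w,::-1],None,fx=s,fy=s,interpolation=cv2.INTER_CUBIC))
E
python3 - <<'E'
from h import *
from rig import manip
yaw=-.285;o=ori(yaw,0)
d=np.array([-np.sin(yaw),np.cos(yaw)])
tail=np.array([.553,.2553]);seat=np.array([.5393,.2073]);foot=np.array([.514,.0795])
u=(foot-seat)/np.linalg.norm(foot-seat);print(u,np.linalg.norm(foot-seat))
p=tail+.015*d
manip.servo_line([*p,.027],o,rate=.05)
for s in np.arange(.01,.0901,.01):
    manip.servo_line([*(p+s*u),.027],o,rate=.04); print(round(s,3),np.round(manip.get_contact_force(),1),np.round(manip.get_position(),4))
print(manip.get_time()); shots("2")
E
```

```text
[-0.19419682 -0.98096259] 0.13028019803485102
0.01 [ 0.4 -0.2  0.3] [0.5552 0.2596 0.027 ]
0.02 [0.  0.  0.3] [0.5532 0.2497 0.027 ]
0.03 [-0.4  0.5 -0.2] [0.5513 0.2399 0.027 ]
0.04 [0.  0.1 0.6] [0.5493 0.2301 0.027 ]
0.05 [-0.4 -0.9  0. ] [0.5474 0.2203 0.027 ]
0.06 [ 0.1  0.5 -0.8] [0.5455 0.2105 0.027 ]
0.07 [-0.3  0.4  0. ] [0.5435 0.2007 0.027 ]
0.08 [-0.3  0.5 -0.1] [0.5416 0.1909 0.027 ]
0.09 [ 0.1 -1.   1.1] [0.5396 0.1811 0.027 ]
11.1833
```

View pics/scene2.png

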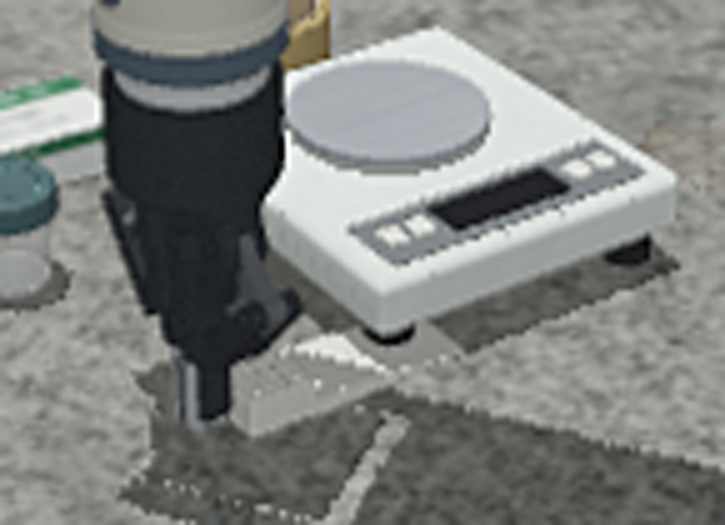

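View pics/top2.png

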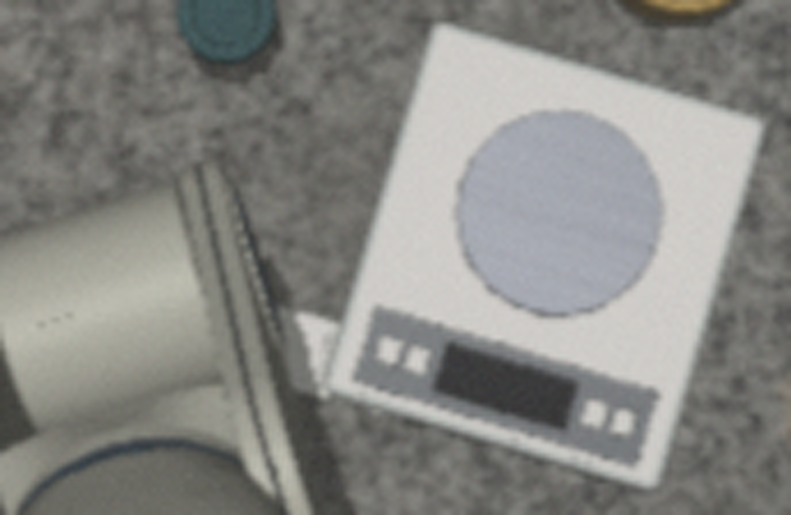

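The thin end is now past the foot. The foot, at scene crop (390,338), sits near the wedge's centreline, and the balance hasn't moved. I'll keep pushing in small steps.

```bash
python3 - <<'E'
from h import *
from rig import manip
yaw=-.285;o=ori(yaw,0)
d=np.array([-np.sin(yaw),np.cos(yaw)])
tail=np.array([.553,.2553]);seat=np.array([.5393,.2073]);foot=np.array([.514,.0795])
u=(foot-seat)/np.linalg.norm(foot-seat)
p=tail+.015*d
for s in np.arange(.095,.1241,.005):
    manip.servo_line([*(p+s*u),.027],o,rate=.025); f=manip.get_contact_force();print(round(s,3),np.round(f,1),np.round(manip.get_position(),4))
    if np.linalg.norm(f)>25: break
print(manip.get_time()); shots("3")
E
```

```text
0.095 [0.1 0.1 0.4] [0.5387 0.1763 0.027 ]
0.1 [-0.3 -0.1  1. ] [0.5377 0.1714 0.027 ]
0.105 [-0.3  0.4 -0.6] [0.5367 0.1665 0.027 ]
0.11 [0.1 0.1 0.3] [0.5358 0.1616 0.027 ]
0.115 [ 1.3  2.5 -1.2] [0.5351 0.1569 0.027 ]
0.12 [ 1.3  1.6 -1.3] [0.5341 0.152  0.027 ]
13.3833
```

View pics/scene3.png

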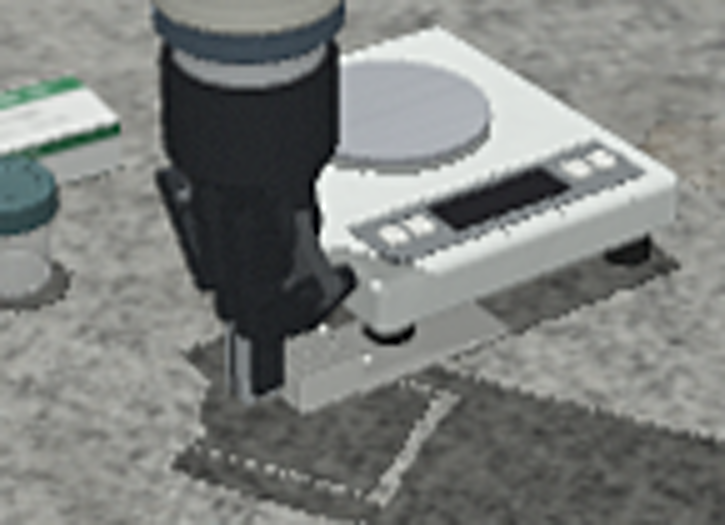

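View pics/top3.png

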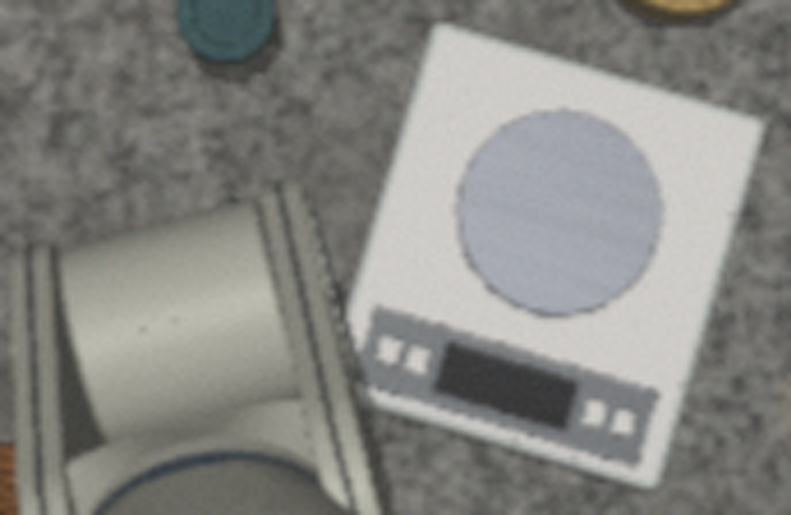

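```bash
python3 - <<'E'
from h import *
from rig import manip
import cv2
c=manip.camera("scene");pickle.dump(c,open("scene3.pkl","wb"))
x,y,w,h=285,205,80,60;s=10
im=cv2.resize(c["image"][y:y+h,x:x+w,::-1],None,fx=s,fy=s,interpolation=cv2.INTER_CUBIC)
cv2.imwrite("pics/z3.png",im)
c0=C["scene"];cv2.imwrite("pics/z0.png",cv2.resize(c0["image"][y:y+h,x:x+w,::-1],None,fx=s,fy=s,interpolation=cv2.INTER_CUBIC))
yaw=-.285;d=np.array([-np.sin(yaw),np.cos(yaw)]);tc=manip.get_position()[:2]
o=tc-.071*d   # wedge origin if depth 11
pts=np.array([(-20,-60,0),(-20,-60,1),(-20,-5,8),(-20,25,8),(-20,25,20),(-20,60,20),(-20,60,0),(20,-60,1),(20,25,20)])/1e3
P=pts@Rz(yaw).T+[*o,0]
print(o,((proj("scene",P)+.5-[x,y])*s-.5).round())
print("foot",((proj("scene",np.array([[.514,.0795,0],[.514,.0795,.006]]))+.5-[x,y])*s-.5).round())
print("foot in wedge",Rz(yaw)[:2,:2].T@(np.array([.514,.0795])-o),manip.get_contact_force())
E
```

```text
[0.51407649 0.08387928] [[563. 406.]
 [563. 403.]
 [377. 454.]
 [271. 497.]
 [272. 453.]
 [144. 505.]
 [145. 577.]
 [459. 327.]
 [171. 372.]]
foot [[319. 440.]
 [320. 419.]]
foot in wedge [ 0.00115786 -0.00422413] [ 0.56331045  3.60084016 -0.82874332]
```

View pics/z3.png

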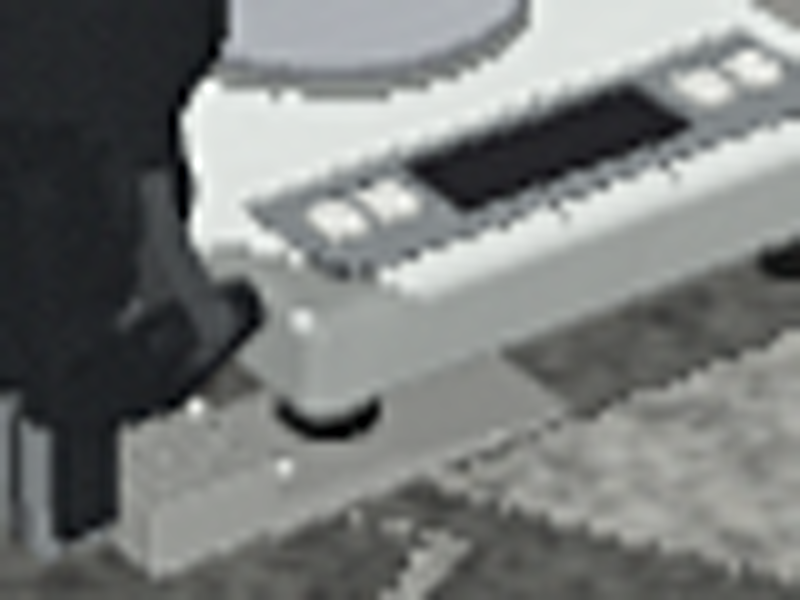

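View pics/z0.png

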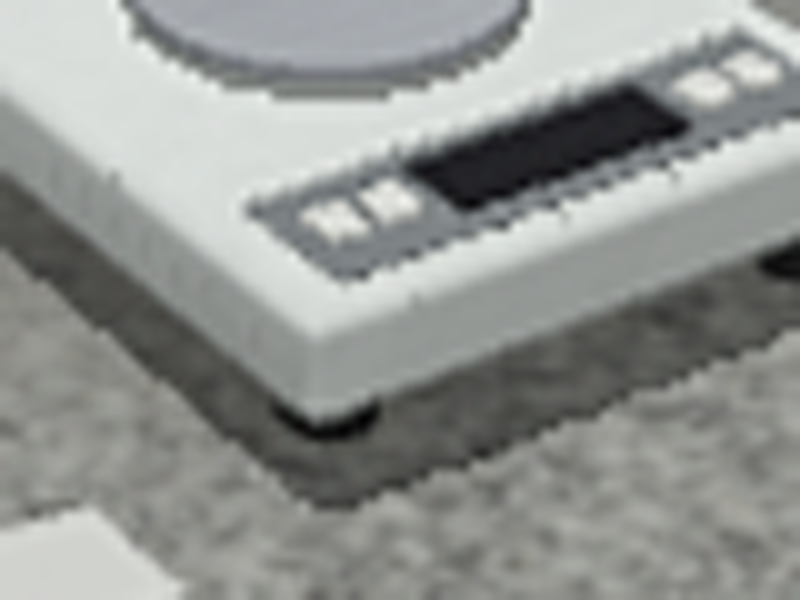

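```bash
python3 - <<'E'
from h import *
np.set_printoptions(precision=4,suppress=True)
Bc=np.array([(100,90,52),(100,-90,52),(-100,-90,52),(-100,90,52)],float)
def obs(i):
    b=Bc.copy();b[:,:2]-=np.sign(b[:,:2])*i;return b
xt=[(437,25),(763,123),(655,488),(328,385),(560,212)];xs=[(165,118),(435,28),(675,182),(378,290)]
for off in (0,2,4):
  def f(p,full=False):
    B=obs(p[4]);r=[]
    for n,P,xy in(("top",np.r_[B,[[22,0,62]]],xt),("scene",B,xs)):
        r.append(proj(n,lean(P/1e3,p[3])@Rz(p[2]).T+[p[0],p[1],0])-raw(n,xy))
    return r if full else np.r_[np.concatenate(r).ravel(),(p[4]-off)*1]
  s=least_squares(f,[.57,-.014,-.31,.03,0]);print(s.x,s.cost);
  Fp=lean(np.array([[-.082,.072,.008],[-.082,-.072,0],[.082,.072,0]]),s.x[3])@Rz(s.x[2]).T+[s.x[0],s.x[1],0]
  print(Fp, (proj("scene",Fp)+.5-[240,180])*5-.5)
print(f(s.x,True))
E
```

```text
[ 0.5675 -0.0107 -0.3058  0.0066  2.3313] 9.767283728892071
[[ 0.511   0.0827  0.0073]
 [ 0.4676 -0.0547  0.    ]
 [ 0.6674  0.0332  0.    ]] [[385.777  337.461 ]
 [623.542  258.7639]
 [204.2154 200.1128]]
[ 0.5676 -0.0109 -0.3058  0.0115  2.9854] 6.4503144805478705
[[ 0.511   0.0825  0.0068]
 [ 0.4677 -0.0549 -0.    ]
 [ 0.6674  0.0331  0.    ]] [[385.8949 338.2034]
 [623.6537 258.5626]
 [204.3793 199.9264]]
[ 0.5676 -0.0111 -0.3058  0.0163  3.638 ] 5.826654151616688
[[ 0.5111  0.0823  0.0062]
 [ 0.4678 -0.0551 -0.    ]
 [ 0.6675  0.0329  0.    ]] [[386.0139 338.9362]
 [623.7647 258.3613]
 [204.5424 199.7403]]
[array([[ 0.0113,  0.3561],
       [-0.4128,  0.4723],
       [-0.6716,  0.0406],
       [-0.4161,  0.5806],
       [-0.5158,  0.4669]]), array([[-0.4241, -1.6764],
       [ 0.21  , -1.3415],
       [-0.293 , -1.856 ],
       [ 0.2681, -1.0576]])]
```

Measured fact: the balance looked almost level before anything touched it. The fitted lean is about 0.01 rad, not 0.07, so the foot meets the wedge near the top of the ramp. The fitted foot position is (0.511, 0.0827), which puts it at wedge y ≈ -2 mm. I'll push another 8 mm to bring it onto the land.

```bash
python3 - <<'E'
from h import *
from rig import manip
yaw=-.285;o=ori(yaw,0)
u=np.array([-0.194,-0.981]);p=np.array(manip.get_position()[:2]);z=.027
for s in (.002,.004,.006,.008):
    manip.servo_line([*(p+s*u),z],o,rate=.02); f=[manip.get_contact_force()]
    for _ in range(3): manip.hold(.05); f.append(manip.get_contact_force())
    print(s,np.round(np.mean(f,0),1),np.round(manip.get_position(),4))
print(manip.get_time())
import cv2
for n,(x,y,w,h,sc) in {"scene":(285,205,80,60,10)}.items():
    c=manip.camera(n);cv2.imwrite("pics/z4.png",cv2.resize(c["image"][y:y+h,x:x+w,::-1],None,fx=sc,fy=sc,interpolation=cv2.INTER_CUBIC))
E
```

```text
0.002 [ 1.7  4.4 -1.6] [0.5337 0.1501 0.027 ]
0.004 [ 1.2  3.6 -1.4] [0.5332 0.1481 0.027 ]
0.006 [ 1.4  3.9 -1.3] [0.5329 0.1461 0.027 ]
0.008 [ 1.6  3.8 -1.1] [0.5325 0.1442 0.027 ]
15.1333
```

View pics/z4.png

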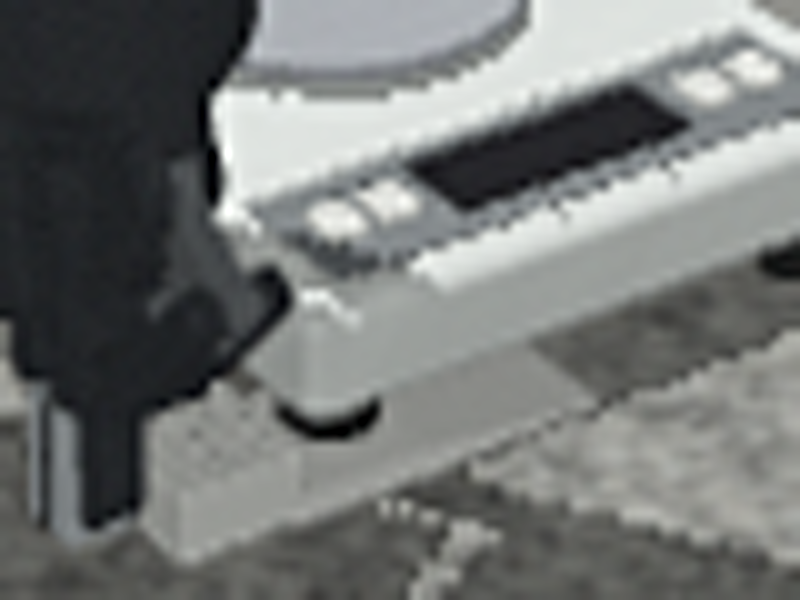

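```bash
python3 - <<'E'
from h import *
from rig import manip
yaw=-.285;o=ori(yaw,0)
d=np.array([-np.sin(yaw),np.cos(yaw)]);p=np.array(manip.get_position()[:2])
manip.servo_line([*(p+.04*d),.027],o,rate=.08)
print(manip.get_contact_force())
manip.servo_line([*(p+.06*d),.2],o,rate=.2)
manip.move_to([.45,.35,.25],o)
print(manip.get_time()); shots("5")
E
```

```text
[ 0.99092769 -0.66076993 -0.02649254]
17.6167
```

View pics/scene5.png

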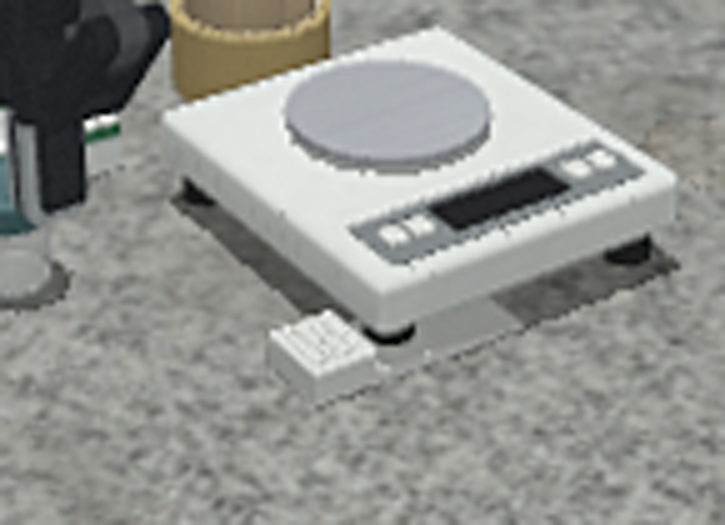

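View pics/top5.png

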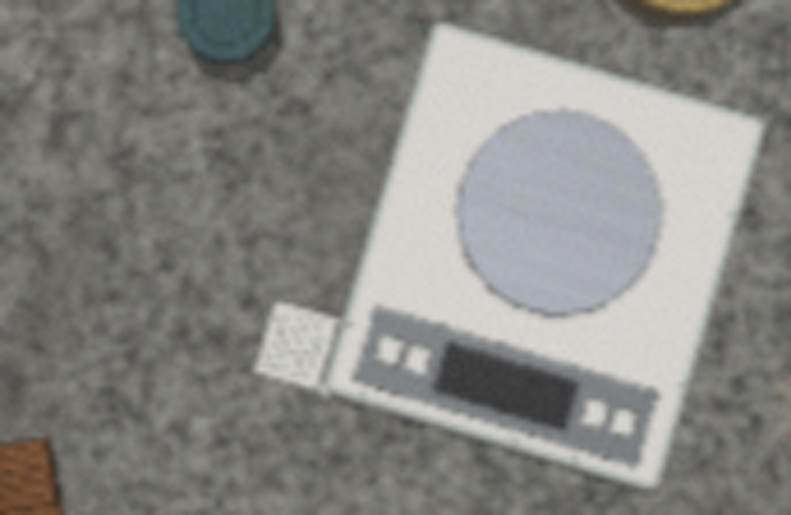

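The wedge's tail block, at scene crop (325,345), sits against the front-left corner and the foot rests just ahead of it, on the land. I'll check the tilt change sub-pixel and the wedge pose.

```bash
python3 - <<'E'
from h import *
from rig import manip
import cv2
np.set_printoptions(precision=4,suppress=True)
W={"top":([(20,60,20),(-20,60,20)],[(275,302),(255,373)]),
"scene":([(20,60,20),(-20,60,20),(20,25,20),(-20,25,20)],[(268,345),(317,378),(330,311),(375,350)])}
p,r=fit(W,0,(.52,.08,-.285));print(p,r);print("foot in wedge",Rz(p[2])[:2,:2].T@(np.array([.511,.0827])-p[:2]))
c=manip.camera("scene")["image"];c0=C["scene"]["image"]
g=lambda i:cv2.cvtColor(i,cv2.COLOR_RGB2GRAY).astype(np.float32)
warp=np.eye(2,3,dtype=np.float32)
for nm,(x,y,w,h) in {"RR":(315,180,40,24),"pan":(294,188,50,28),"panel":(308,205,65,32),"FL":(308,230,35,22),"FR":(355,205,26,30),"ref tape":(285,176,18,16),"ref table":(385,220,60,40)}.items():
    try: cc,m=cv2.findTransformECC(g(c0)[y:y+h,x:x+w],g(c)[y:y+h,x:x+w],warp.copy(),cv2.MOTION_TRANSLATION,(3,200,1e-6),None,1);print(nm,m[:,2],round(cc,4))
    except cv2.error as e: print(nm,"fail")
E
```

```text
[ 0.508   0.0772 -0.2999] [array([[-0.2412,  0.223 ],
       [-0.7439,  0.796 ]]), array([[-0.3248, -2.5389],
       [-0.3799, -0.6973],
       [-0.1064, -0.4628],
       [ 0.8585, -0.0875]])]
foot in wedge [0.0012 0.0061]
RR [0.0069 0.0148] 0.9992
pan [ 0.0088 -0.0175] 0.9903
panel [ 0.0179 -0.0398] 0.9937
FL [ 0.8574 -0.609 ] 0.7404
FR [-0.0055 -0.0399] 0.995
ref tape [-0.0014  0.0041] 0.9984
ref table [ 0.0033 -0.0003] 0.9993
```

```bash
python3 - <<'E'
from h import *
np.set_printoptions(precision=4,suppress=True)
Bc=np.array([(100,90,52),(100,-90,52),(-100,-90,52),(-100,90,52)],float)
xt=[(437,25),(763,123),(655,488),(328,385),(560,212)];xs=[(165,118),(435,28),(675,182),(378,290),(630,262),(198,204),(390,339)]
for L in (-.03,0,.015,.03,.07):
  def f(p):
    B=Bc.copy();B[:,:2]-=np.sign(B[:,:2])*p[3];r=[]
    F=np.array([(-82,-72,0),(82,72,0),(-82,72,8)])
    for n,P,xy in(("top",np.r_[B,[[22,0,62]]],xt),("scene",np.r_[B,F],xs)):
        r.append(proj(n,lean(P/1e3,L)@Rz(p[2]).T+[p[0],p[1],0]+[0,0,0])-raw(n,xy)+(p[4:6] if n=="scene" else 0))
    return np.concatenate(r).ravel()
  s=least_squares(f,[.57,-.014,-.31,0,0,0]);print(L,s.x,s.cost);print(f(s.x).reshape(-1,2)[5:].round(1).tolist())
E
```

```text
-0.03 [ 0.5675 -0.0099 -0.3024  2.8861  0.2461  1.4163] 6.822712190703158
[[-0.6, -0.5], [0.3, 1.7], [0.3, -0.7], [0.6, -1.9], [-1.2, 0.8], [1.2, 0.8], [-0.6, -0.2]]
0 [ 0.5681 -0.0113 -0.3029  3.2822  0.1948  1.3675] 3.408031686827997
[[-0.5, -0.5], [0.2, 0.4], [0.0, -0.8], [0.6, -0.7], [-1.2, 0.5], [1.4, 0.5], [-0.6, 0.6]]
0.015 [ 0.5685 -0.012  -0.3031  3.4785  0.1686  1.3426] 3.342188768333403
[[-0.4, -0.5], [0.2, -0.2], [-0.1, -0.8], [0.5, -0.0], [-1.2, 0.3], [1.4, 0.3], [-0.6, 1.0]]
0.03 [ 0.5688 -0.0127 -0.3034  3.6734  0.142   1.3173] 4.324000420719086
[[-0.3, -0.5], [0.2, -0.8], [-0.3, -0.9], [0.5, 0.6], [-1.1, 0.1], [1.5, 0.1], [-0.5, 1.4]]
0.07 [ 0.5696 -0.0147 -0.3042  4.1839  0.0692  1.2483] 11.807500646268508
[[-0.1, -0.5], [0.2, -2.4], [-0.6, -0.9], [0.4, 2.2], [-1.1, -0.4], [1.7, -0.4], [-0.5, 2.4]]
```

The images put the balance level to within about 0.015 rad, unchanged from the start. The wedge slid under a steady load of about 4 N and the foot is on the land. Next I'll press the check corner.

```bash
python3 - <<'E'
from h import *
from rig import manip
o=ori(-.303,0);q=[.6155,-.0945]
manip.move_to([*q,.2],o)
manip.servo_line([*q,.09],o,rate=.12)
manip.hold(.2);b=np.mean([manip.get_contact_force() for _ in range(5)],0);print(b,manip.get_position())
def F():
    f=[]
    for _ in range(4): f.append(manip.get_contact_force()); manip.hold(.02)
    return np.mean(f,0)-b
z=.082
manip.servo_line([*q,z],o,rate=.05)
while z>.066:
    f=F()
    if f[2]>5: break
    z-=.001 if f[2]<1.5 else .0004
    manip.servo_line([*q,z],o,rate=.02)
print("z",z,f,manip.get_position(),manip.get_time())
for _ in range(4): manip.hold(.1);print(F().round(1))
shots("6")
E
```

```text
[ 0.76932083 -0.17698413  0.54028698] [ 0.61598276 -0.09457858  0.09081941]
z 0.073 [-3.18999672  0.78010536  8.00494432] [ 0.61568224 -0.09454333  0.07394323] 24.0
[-3.1  0.9  8.3]
[-3.3  0.9  8.2]
[-3.3  0.4  8.1]
[-3.1 -0.   8. ]
```

View pics/scene6.png

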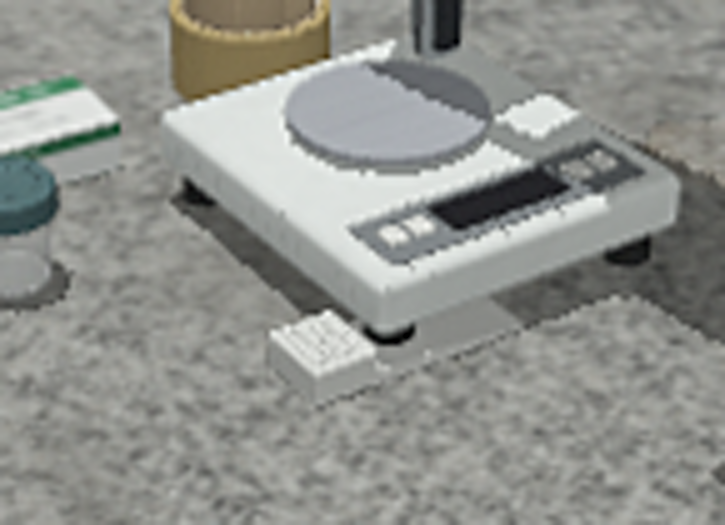

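Contact came with the fingertips at z = 0.052, which is the height of a level casing. The press has held about 8 N steadily with the feet unmoved. Now I'll let go and recheck.

```bash
python3 - <<'E'
from h import *
from rig import manip
import cv2
o=ori(-.303,0);q=[.6155,-.0945]
manip.servo_line([*q,.12],o,rate=.08)
manip.servo_line([*q,.22],o,rate=.15)
manip.move_to([.35,-.45,.25],o);manip.hold(.5)
shots("7");print(manip.get_time(),manip.get_contact_force(),manip.get_joint_vel().round(4))
c=manip.camera("scene")["image"];c0=C["scene"]["image"]
g=lambda i:cv2.cvtColor(i,cv2.COLOR_RGB2GRAY).astype(np.float32)
for nm,(x,y,w,h) in {"RR":(315,180,40,24),"pan":(294,188,50,28),"panel":(308,205,65,32),"FR":(355,205,26,30)}.items():
    try: cc,m=cv2.findTransformECC(g(c0)[y:y+h,x:x+w],g(c)[y:y+h,x:x+w],np.eye(2,3,dtype=np.float32),cv2.MOTION_TRANSLATION,(3,200,1e-6),None,1);print(nm,m[:,2],round(cc,4))
    except cv2.error as e: print(nm,"fail")
E
```

```text
28.5583 [-0.25505349  0.02844109 -0.50199071] [-0.0015 -0.0025 -0.0008 -0.0001 -0.0005  0.0016]
RR [0.01385196 0.0167798 ] 0.9992
pan [ 0.02446075 -0.0054832 ] 0.9907
panel [-0.01248058 -0.0368228 ] 0.9939
FR [-0.01476382 -0.06257164] 0.9962
```

View pics/scene7.png

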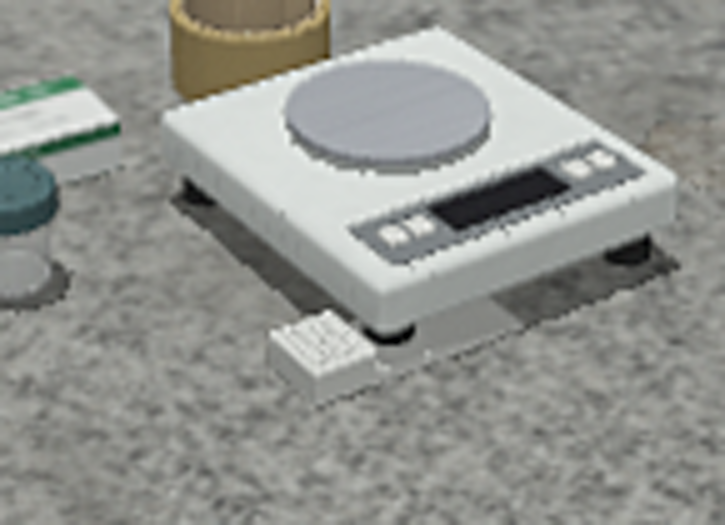

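View pics/top7.png

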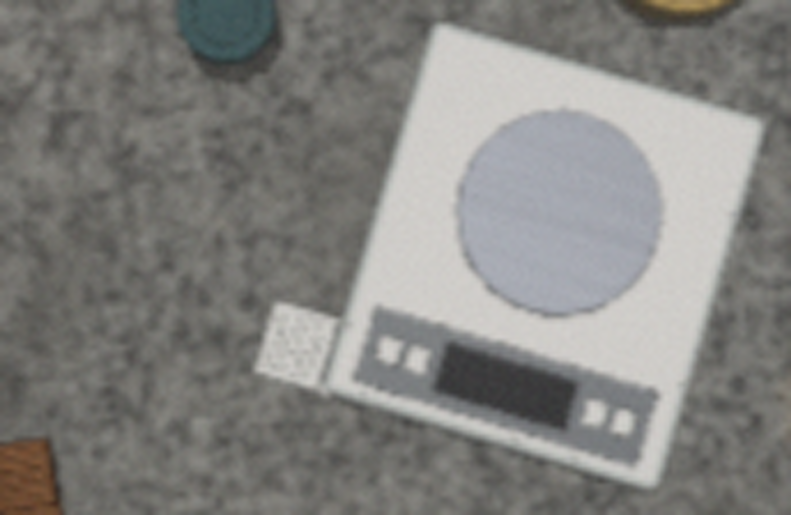

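The wedge tail is still at scene crop (325,345) under the front-left corner. The balance, cup and tape are where they were, and the robot is clear, so I'm handing in.

```bash
python3 -c "
from rig import manip
manip.sign_off();print(manip.get_time())"
```

```text
the job is handed in; nothing more can be done
the job is handed in; nothing more can be done
```

I pushed the white wedge thin end first under the front-left foot, then pressed the rear-right corner of the casing, let go and handed in at about 28.6 s. No verdict came back.

**Last checks**
- **Wedge position:** the foot is on the flat land, about 4 mm from its middle by my fit (good to about 3 mm). The last 10 mm of the push met a steady 4 N or so, against about 0.5 N of sensor noise before, so the wedge is taking load. I could not measure the force between wedge and foot directly.
- **Press test:** the casing held about 8 N for over 0.4 s. The fingertips met it at z = 0.052 m, the height of a level casing.
- **After letting go:** the balance had moved less than 0.1 pixel from the first picture. The cup, tape and carton showed no movement, and the robot was touching nothing.

**One disagreement:** the task gives a starting lean of 0.07 rad, but the first pictures already showed the balance within about 0.015 rad of level, and it did not visibly rise as the wedge went in. Resistance only appeared near the top of the ramp, which fits a foot that was already about 7 to 8 mm up. I cannot explain this. My picture fit of the tilt is only good to about 0.01 to 0.015 rad, so the fingertip height at contact is the better evidence that it is level now.

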